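Clamp a paint jar in the bench shaker

TASK

Get the green paint jar ready for shaking: stand it upright on the round sprung platform of the blue shaker and let go of it, then swing the yellow hinged top half down onto it. Take the orange-headed pin out of its wooden block and push it down through the hole in the top half and into the post below until its collar bears on the top half, and press until the clamp is fully shut. Finish while still holding the pin pressed down, so that the clamp stays fully shut against the spring; never tip the jar over, and leave the other things where they are.

Things in the scene. Friction and masses are not known exactly. Their poses are not given: they have to be found in the camera images.
- jar_green: Green paint jar with a green cap, the one to load: upright cylinder, 56 mm in diameter for 61 mm, then the cap, 53 mm in diameter; 80 mm tall in all, about 0.28 kg. Origin: centre of its underside; z up. It stands on the table to the robot's right.
- shaker: Blue bench shaker, bolted down. Origin: middle of the base plate's underside, below the platform. Base plate 90 (x) by 250 (y) by 12 mm; motor housing 62 mm high at x = 75 to 150 mm. Along its y: hinge at +80 mm between two cheeks (y 69 to 95 mm, 127 mm high, outer faces at x = +-41 mm), platform at 0, steel pin post (50 by 44 mm, 111 mm high) at -80 mm, below the shut top half.
- platform (a joint): Sprung round platform the jar stands on: 0 raised, grows as it is pushed down, stop at 0.006 m. Preloaded spring: about 9 N to start it, 2.5 N more per mm; the jar and the resting top half do not sink it. Shutting the clamp on the jar sinks it 4 mm.
- platform_top (a point): Centre of the platform's floor, 30 mm above the table when raised. The floor is a dish 72 mm in inner diameter with a rim 5 mm high and 4 mm thick.
- top_half (a joint): Yellow top half of the clamp, a hinged plate: 0 rad fully shut (level), grows as it opens upward, stop at 2.25 rad. Weighs 0.25 kg, stiffish hinge: between about 1.1 and 2 rad it stays where it is left; brought below about 0.9 rad it sinks by itself and rests on the jar at about 0.06 rad, its pin hole then 9 mm high. 6 to 9 N down at the hole shut it fully.
- hinge (a point): Middle of the top half's hinge axis, 117 mm above the table; the axis runs along the shaker's x.
- top_tip (a point): Middle of the top half's free end, 190 mm from the hinge axis, half way through its 10 mm thickness. The plate is 58 mm wide along the hinge axis. Under it, 80 mm from the hinge, a rubber pad 24 mm in diameter and 6 mm thick presses the jar's cap.
- top_hole (a point): Centre of the pin hole on the upper face of the top half, 160 mm from the hinge axis; hole 15 mm in diameter, right through.
- post_hole (a point): Centre of the mouth of the pin hole in the steel post's top, 111 mm above the table: hole 15 mm in diameter, 48 mm deep, vertical. With the clamp shut the top half's hole is right above it, its upper face 11 mm above the mouth.
- pin: Locking pin standing upright in the wooden block: steel shank 12 mm in diameter and 48 mm long with a tapered foot, a collar 34 mm in diameter and 5 mm thick above it, then the orange grip, 24 mm in diameter and 34 mm high. 87 mm overall, 0.09 kg. Origin: foot's end; z up along it, towards the grip.
- pin_tip (a point): The foot's end of the pin (its origin). When fully home it lies 37 mm below the mouth of the post's hole.
- pin_block: Fixed wooden block, 60 by 60 mm, 52 mm high, with the pin in its vertical hole (15 mm), collar on its top; the pin's foot is then 4 mm above the table. Origin: centre of its underside.
- jar_red: Bystander: red jar with a red cap, same shape as the green one.
- jar_blue: Bystander: blue jar with a blue cap, same shape as the green one, to the robot's left.
- cup: Bystander: red mixing cup, 76 mm in diameter at the rim, 100 mm high, at the far side.
- brush: Bystander: paint brush lying on the table at the right.
- spatula: Bystander: spatula lying on the table at the left.
Mind the look-alikes: they are no part of the job. There is more than one size of the jar_green; the one meant has the size given above.

How it is judged:
On the way, in this order (a step that is already met when the one before it is completed fails the run):
1. the green jar stands upright on the platform, let go, with the clamp still open (horizontal distance between jar_green and platform_top below 0.011 m and z of jar_green in the frame of platform_top between -0.004 and 0.005 m and angle between jar_green's own z axis and vertical below 0.1 rad and contact force between the fingers and jar_green below 0.1 N and value of joint top_half above 0.3 rad), for 0.2 s.
2. the top half rests on the jar (value of joint top_half below 0.12 rad and angle between jar_green's own z axis and vertical below 0.1 rad), for 0.2 s.
3. the pin stands through both holes (horizontal distance between pin_tip and post_hole below 0.006 m and z of pin_tip in the frame of post_hole below -0.015 m and value of joint top_half below 0.12 rad), for 0.1 s.
At the end, for the whole second after the job is handed in: Green jar on the platform (within 11 mm of its middle, tilt under 0.1 rad); pin through both holes, foot at least 32 mm below the post's mouth; top half shut to 0.02 rad, platform sunk over 2 mm; fingers on the pin, pin pushing on the clamp with over 1.5 N (horizontal distance between jar_green and platform_top below 0.011 m and z of jar_green in the frame of platform_top between -0.004 and 0.005 m and angle between jar_green's own z axis and vertical below 0.1 rad and horizontal distance between pin_tip and post_hole below 0.006 m and z of pin_tip in the frame of post_hole below -0.032 m and angle between the z axis of pin and the z axis of shaker, either way round below 0.15 rad and value of joint top_half below 0.02 rad and value of joint platform above 0.002 m and contact force between pin and shaker above 1.5 N and contact force between the fingers and pin above 1.5 N); the arm keeps its last pose, push and grip.
It fails at once if the green jar is tipped over (angle between jar_green's own z axis and vertical above 0.6 rad).
It fails at once if a bystander is disturbed (distance of any of jar_red, jar_blue, cup, brush, spatula from where it was at the start of the episode above 0.03 m).
It also fails if it takes over 72 s, if anything falls off the work surface, if the arm or the gripper's body presses on something with over 40 N, if the wrist force passes 120 N, or if a joint passes its speed limit or range.

ROBOT

A 7-joint arm with a two-finger parallel gripper is mounted at the origin on the work surface. World frame = base frame: x ahead of the robot, y to its left, z up, the work surface at z = 0. Lengths are in m, angles in rad, forces in N, time in s.
With the tool pointing down it reaches from about 0.35 to 0.775 m from the base axis. Payload 3.1 kg.
Tool frame: the origin (TCP) lies on the centre line of the jaws, within the pads' length; the fingertips stand 25 mm ahead of it and the grasp point (between the pads) lies 6 mm ahead of it (robot.tip_extent is the distance from the TCP to the fingertips, in m); z points along the fingers, y is the line along which they close (so a half turn about z gives the same grasp; the last joint's range is limited). The gripper opens to 85 mm and grips with 20 to 120 N. Pads are 22 mm wide; open, the fingers measure 114 mm over their backs; the gripper's body (76 mm by 85 mm) begins 54 mm behind the grasp point. The pads swing forward as they close: fully open they stand 13 mm farther back than shut.
Start: joints at [1.194, 0.311, 0.014, 1.512, -0.004, 1.319, -0.027], TCP at [0.181, -0.519, 0.256] pointing down, gripper open.
Joint ranges: [-2.7, 2.7], [-0.3, 1.91], [-1.27, 1.3], [0.12, 2.57], [-1.44, 4.58], [0.2, 2.03], [-3.05, 3.05]. Speed limits (rad/s): [2.79, 2.79, 3.14, 3.14, 3.14, 3.14, 3.14].

INTERFACE

Orientations are given as a rotation vector (axis times angle).
In Python, from plant import get_state, vision, robot gives the robot as it stands.
- The arm moves only by the tool apply_moves, never from a script. Its argument "plan" is one flat list of numbers, 7 for each row, row after row: the closure, from -1 (fully open) to 1 (shut), then the shift along the tool's x, y, z in cm, then the turn, a rotation vector about the tool's x, y, z in degrees. In form: [grip, tx, ty, tz, rx, ry, rz, grip, tx, ty, tz, rx, ry, rz, ...]. A call has 1 to 12 rows; each row is the pose to reach, as a shift and turn from the pose commanded when the call began, along the tool's axes at that moment; what a row does not reach only later rows make up. A row lasts 1/10 s, in which the tool goes at most 50 mm and 8.59 degrees, less where a joint would pass 70% of its speed; a pose out of reach is approached as far as the arm can. A call with a gripper value outside its range is refused whole. The fingers move at their own pace and stop on an object; "squeeze" is the grip in N (left out, the last holds). Time passes only in rows, so rows that repeat a pose let the fingers close. It gives the time, the measured TCP pose, the force, the opening and the grip force at its end, in the units of the state.
- get_state(): the state, without advancing time (a new reading comes with each control period).
- vision.grab_frame(name): name is "side" or "top"; returns the picture (480x640x3 uint8, red, green, blue); there is no depth.
- vision.camera_info(name): a dict with "vfov" (degrees; the focal length in pixels is half the picture's height over the tangent of half this angle, whatever the lens; pixels are square), "cx", "cy" (the principal point, pixels), "rvec" (rotation vector, rad) and "tvec" (3), from world to camera coordinates, as OpenCV has them. Camera axes: x right, y down, z forward; pixel columns grow to the right and rows downward; lengths in m; the calibration is good to about 2 mm. A picture is of the moment at which its call begins. camera_info takes no time and is no camera call.
- robot.job_done(): hands the job in; it is judged then, once.
Trained networks look in the newest picture that a camera, given by its name, has taken for a name from the list of things; names that differ only in an ending like _2 or _b are one class to them, and where a whole thing is asked for, a point or a joint stands for the part that bears it (a point fixed in the world has none). Each returns a list of dicts, best first, with "confidence" (0 to 1); they miss things now and then, are a little off and sometimes report something else, mostly with a low value. They report only what shows in the picture. A call takes as long as a camera call. They do not tell look-alikes from the thing itself.
- vision.search_frame(camera, query): "location" ([row, column] in pixels, amid what is visible of it).
The state is a dict: "clock": time; "qpos": joint angles; "joint_vel": joint speeds; "joint_torque": joint torques, N m; "position": TCP position; "orientation": TCP orientation; "force": force on the tool from outside, world axes, zero at the start; "moment": the same for the moment, N m; "opening": opening from 0.0 (shut) to 1.0 (fully open); "finger_force": force on a finger pad.
Only numpy, scipy, OpenCV 4.12 (cv2) and the standard library are available. Lean on these libraries where they do the work, as an engineer would, in place of code of your own. Each camera call takes 0.05 s, during which the arm holds its last target. There are 200 camera calls.

## Working session

There is one attempt and no reset: what is moved stays moved. The work goes in short steps, Python scripts to look and compute and a tool call to move; the robot and the scene stay as the last step left them, time stands still between calls to the robot, and variables do not carry over. Pictures are saved under pics/ and viewed, at most 10 in all, crops included, and the job is handed in when it is done.

Besides the shell and the picture viewer there is one more tool, called after ">>>" in YAML: its name, and indented under it one key for each argument. apply_moves: Moves the arm, as the interface text tells. Its arguments: {"type":"object","properties":{"plan":{"type":"array"},"squeeze":{"type":"number"}},"required":["plan"]}

```bash
mkdir -p pics
cat > h.py <<'E'
import numpy as np, cv2
from plant import get_state, vision, robot
from scipy.spatial.transform import Rotation as R
from scipy.optimize import least_squares
def cam(n):
    c=vision.camera_info(n); f=240/np.tan(np.radians(c['vfov'])/2)
    return np.array([[f,0,c['cx']],[0,f,c['cy']],[0,0,1]]),np.array(c['rvec'],float),np.array(c['tvec'],float)
def proj(n,P):
    K,r,t=cam(n); return cv2.projectPoints(np.atleast_2d(np.array(P,float)),r,t,K,None)[0][:,0]  # (col,row)
def ray(n,rc):
    K,r,t=cam(n); M=cv2.Rodrigues(r)[0]
    d=M.T@np.linalg.inv(K)@np.array([rc[1],rc[0],1.]); return -M.T@t,d/np.linalg.norm(d)
def onz(n,rc,z):
    o,d=ray(n,rc); return o+d*(z-o[2])/d[2]
def tri(a,b):  # list of (cam,rc)
    A=np.zeros((3,3));B=np.zeros(3);
    for n,rc in (a,b):
        o,d=ray(n,rc);Q=np.eye(3)-np.outer(d,d);A+=Q;B+=Q@o
    X=np.linalg.solve(A,B); return X,[np.linalg.norm((np.eye(3)-np.outer(d,d))@(X-o)) for o,d in (ray(*a),ray(*b))]
E
python3 - <<'E'
from h import *
np.set_printoptions(precision=3,suppress=True)
for n in('side','top'):
    im=vision.grab_frame(n); cv2.imwrite(f'pics/{n}0.png',im[:,:,::-1]); print(n,vision.camera_info(n))
    for q in ['jar_green','shaker','platform_top','top_tip','top_hole','post_hole','hinge','pin','pin_block','jar_red']:
        print(q,[(np.round(d['location'],1).tolist(),round(d['confidence'],2)) for d in vision.search_frame(n,q)])
print(get_state())
E
```

```text
side {'vfov': 44.96227964203202, 'cx': 316.5837658016524, 'cy': 240.35878506467733, 'rvec': array([ 2.264, -0.492,  0.23 ]), 'tvec': array([-0.476,  0.234,  1.38 ])}
jar_green [([408.9, 417.9], 0.8), ([373.7, 388.1], 0.7), ([369.9, 432.9], 0.57)]
shaker [([237.0, 321.2], 0.96), ([172.7, 301.7], 0.58)]
platform_top [([244.6, 315.6], 0.6)]
top_tip [([172.5, 301.9], 0.91)]
top_hole []
post_hole [([231.7, 318.6], 0.57)]
hinge [([232.8, 320.7], 0.59), ([165.5, 254.3], 0.24)]
pin [([281.8, 411.9], 0.51), ([301.4, 395.8], 0.47)]
pin_block [([318.8, 392.5], 0.96)]
jar_red []
top {'vfov': 54.47421989688219, 'cx': 321.427683846364, 'cy': 240.92880881369751, 'rvec': array([ 2.154, -2.096,  0.165]), 'tvec': array([0.027, 0.563, 1.322])}
jar_green [([251.0, 496.5], 0.72), ([222.9, 468.1], 0.59), ([229.0, 307.2], 0.23), ([223.6, 413.4], 0.17)]
shaker [([228.8, 309.6], 0.65), ([253.8, 146.8], 0.5)]
platform_top [([241.2, 316.3], 0.67)]
top_tip [([231.9, 260.3], 0.98), ([229.0, 308.9], 0.39)]
top_hole [([229.2, 260.1], 0.91), ([221.6, 413.8], 0.23)]
post_hole [([229.2, 306.8], 0.9), ([239.1, 314.4], 0.34)]
hinge [([228.6, 306.8], 0.8)]
pin []
pin_block [([231.6, 409.0], 0.61), ([267.4, 175.7], 0.41)]
jar_red [([278.1, 413.9], 0.55)]
{'clock': 1.1, 'qpos': array([ 1.194,  0.311,  0.014,  1.511, -0.004,  1.319, -0.027]), 'joint_vel': array([-0.001, -0.001,  0.001, -0.001,  0.001,  0.001, -0.001]), 'joint_torque': array([ -0.   , -37.982,   0.146, -23.087,   0.012,   0.002,  -0.   ]), 'position': array([ 0.181, -0.519,  0.256]), 'orientation': array([-3.098, -0.524,  0.   ]), 'force': array([-0.474,  0.05 , -0.561]), 'moment': array([-0.032,  0.013,  0.022]), 'finger_force': 0.0, 'opening': 0.9971626604591428}
```

View pics/side0.png

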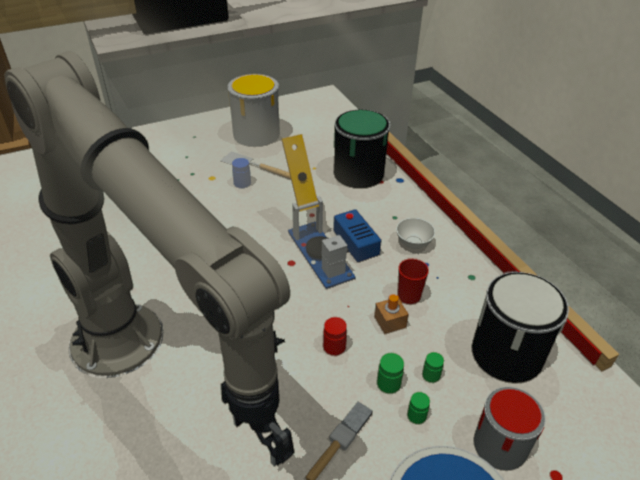

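View pics/top0.png

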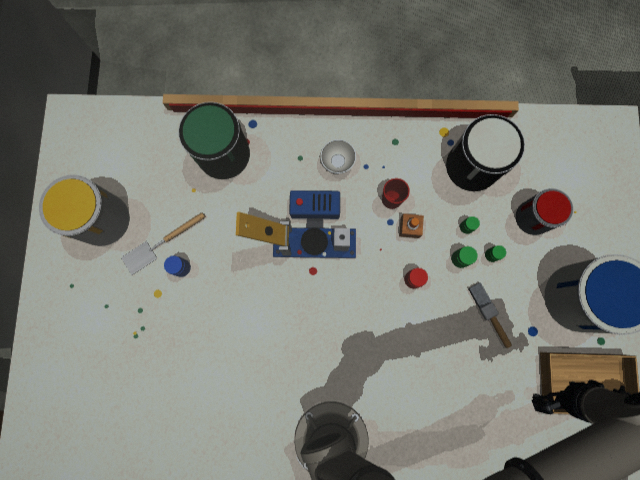

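The side view shows the arm at left, the shaker at about (row 235, col 320) with its yellow plate open, and the pin in its block at (315, 392). There are three green jars: a large one at (373, 390) and two smaller at (367, 433) and (408, 418). In the top view they're at (256, 464), (225, 469) and (253, 496). The red jar is at (336, 335) in side and (278, 416) in top. The large one is the likely choice, so I'll check its size.

Run:
```python
from h import *
np.set_printoptions(precision=3,suppress=True)
T=cv2.imread('pics/top0.png');S=cv2.imread('pics/side0.png')
# blob masks: green/red jars
def blobs(im,lo,hi,roi,name):
    h=cv2.cvtColor(im,cv2.COLOR_BGR2HSV);m=cv2.inRange(h,lo,hi)
    k=np.zeros_like(m);k[roi[0]:roi[1],roi[2]:roi[3]]=m[roi[0]:roi[1],roi[2]:roi[3]]
    n,l,s,c=cv2.connectedComponentsWithStats(k)
    for i in range(1,n):
        if s[i,4]>40: print(name,s[i].tolist(),c[i])
blobs(T,(50,120,40),(80,255,255),(200,280,440,520),'Tg')
blobs(S,(50,120,40),(80,255,255),(340,440,360,460),'Sg')
blobs(T,(0,150,60),(8,255,255),(262,300,400,440),'Tr')
blobs(S,(0,150,60),(8,255,255),(310,360,315,355),'Sr')
for nm,s,t in (('big',(372,390),(256,464)),('s1',(367,433),(225,469)),('s2',(408,418),(253,496)),('red',(336,335),(278,416))):
    print(nm,tri(('side',s),('top',t)))
a=cv2.resize(S[340:430,360:460],None,fx=4,fy=4,interpolation=cv2.INTER_CUBIC)
b=cv2.resize(T[200:290,390:510],None,fx=3.3,fy=4,interpolation=cv2.INTER_CUBIC)
cv2.imwrite('pics/jars.png',np.hstack([a,b]))
a=cv2.resize(S[125:290,270:350],None,fx=3.6,fy=3.6,interpolation=cv2.INTER_CUBIC)
b=cv2.resize(T[185:270,225:365],None,fx=3.5,fy=3.5,interpolation=cv2.INTER_CUBIC)
c=cv2.resize(T[200:250,385:445],None,fx=5,fy=5,interpolation=cv2.INTER_CUBIC)
o=np.zeros((600,800,3),np.uint8);o[:a.shape[0],:a.shape[1]]=a;o[:b.shape[0],300:300+b.shape[1]]=b;o[310:310+c.shape[0],300:300+c.shape[1]]=c
cv2.imwrite('pics/shk.png',o)
```

```text
Tg [462, 217, 17, 16, 189] [470.55  224.265]
Tg [455, 247, 22, 20, 318] [465.811 256.358]
Tg [490, 246, 16, 16, 178] [497.416 252.736]
Sg [378, 353, 25, 40, 816] [390.072 372.642]
Sg [423, 353, 20, 29, 457] [432.783 366.858]
Sg [408, 393, 21, 30, 509] [418.251 407.456]
Tr [408, 268, 20, 20, 279] [417.62  277.326]
Sr [324, 317, 22, 38, 738] [334.519 335.762]
big (array([ 0.528, -0.375,  0.042]), [np.float64(0.0010281659061540343), np.float64(0.0010281659061539426)])
s1 (array([ 0.625, -0.396,  0.031]), [np.float64(0.0007434410904332948), np.float64(0.0007434410904332642)])
s2 (array([ 0.541, -0.472,  0.033]), [np.float64(0.0012518298255601798), np.float64(0.00125182982556025)])
red (array([ 0.461, -0.236,  0.041]), [np.float64(0.0003430889984090987), np.float64(0.00034308899840915805)])
```

View pics/jars.png

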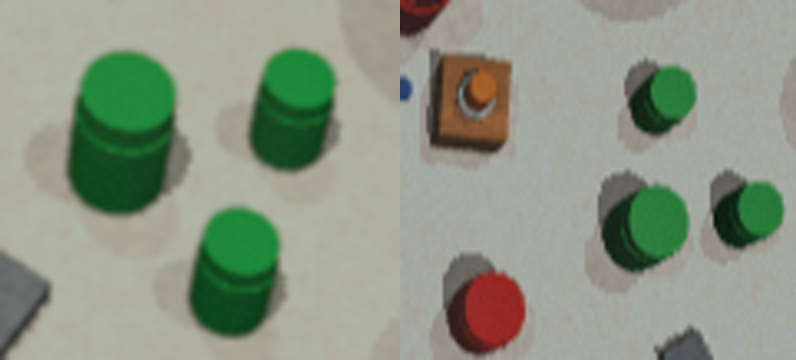

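View pics/shk.png

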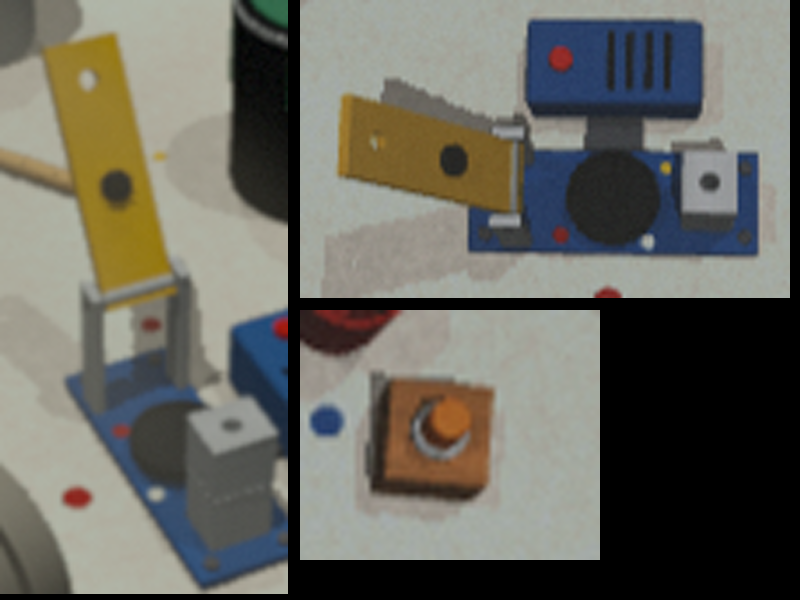

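The crop confirms that the large green jar is the same size as the red one, with mid-height 42 mm giving 80 mm tall. The two others are about 62 mm, so they're the look-alikes. The shaker crop shows the post hole at about (237, 342) in top and (243, 334) in side, and the plate hole at (226, 247) in top and (147, 294) in side. The pin grip is at about (222, 415) in top.

Run:
```python
from h import *
np.set_printoptions(precision=4,suppress=True)
T=cv2.imread('pics/top0.png');S=cv2.imread('pics/side0.png')
print('jarcap',tri(('side',(363,392)),('top',(256.2,467.9))))
print('jarcap z.08',onz('top',(256.2,467.9),.08),onz('side',(363,392),.08))
print('post',tri(('side',(243.1,334.4)),('top',(236.7,342.1))),onz('top',(236.7,342.1),.111),onz('side',(243.1,334.4),.111))
print('plathole',tri(('side',(146.9,294.4)),('top',(225.6,247))))
print('platform',onz('top',(241.3,314.4),.032),onz('side',(125+442/3.6,270+175/3.6),.032))
def org(im,roi):
    h=cv2.cvtColor(im,cv2.COLOR_BGR2HSV);m=cv2.inRange(h,(5,200,170),(18,255,255))
    r0,r1,c0,c1=roi; n,l,s,c=cv2.connectedComponentsWithStats(m[r0:r1,c0:c1])
    for i in range(1,n):
        if s[i,4]>20: print(s[i].tolist(),c[i]+[c0,r0])
org(T,(200,250,385,445)); org(S,(285,335,370,415))
cs=lambda x,y:(185+y/3.5,225+(x-300)/3.5)
B=[onz('top',cs(*p),.012) for p in((757,153),(757,254),(470,254))]
print('base',np.array(B))
b=[(488,380),(493,384),(487,484)]
print('block', [onz('top',(200+(y-310)/5,385+(x-300)/5),.052) for x,y in((388,378),(493,388),(486,487),(383,486))])
a=cv2.resize(S[285:340,365:420],None,fx=8,fy=8,interpolation=cv2.INTER_CUBIC)
c=cv2.resize(S[340:395,365:410],None,fx=8,fy=8,interpolation=cv2.INTER_CUBIC)
cv2.imwrite('pics/pin.png',np.hstack([a,c]))
```

```text
jarcap (array([ 0.5252, -0.3769,  0.0777]), [np.float64(0.001667628920191447), np.float64(0.00166762892019153)])
jarcap z.08 [ 0.5232 -0.3756  0.08  ] [ 0.5258 -0.3786  0.08  ]
post (array([ 0.5649, -0.0164,  0.1104]), [np.float64(7.699701237640702e-05), np.float64(7.699701237641613e-05)]) [ 0.5647 -0.0164  0.111 ] [ 0.5646 -0.0171  0.111 ]
plathole (array([0.5607, 0.2263, 0.2551]), [np.float64(0.00016789918708519185), np.float64(0.00016789918708523175)])
platform [0.5631 0.0636 0.032 ] [0.5574 0.0605 0.032 ]
[20, 10, 8, 6, 35] [393.2857 297.3143]
base [[ 0.6084 -0.0593  0.012 ]
 [ 0.5203 -0.0607  0.012 ]
 [ 0.5138  0.1853  0.012 ]]
block [array([ 0.6494, -0.1951,  0.052 ]), array([ 0.6449, -0.2569,  0.052 ]), array([ 0.5854, -0.2522,  0.052 ]), array([ 0.5844, -0.1921,  0.052 ])]
```

View pics/pin.png

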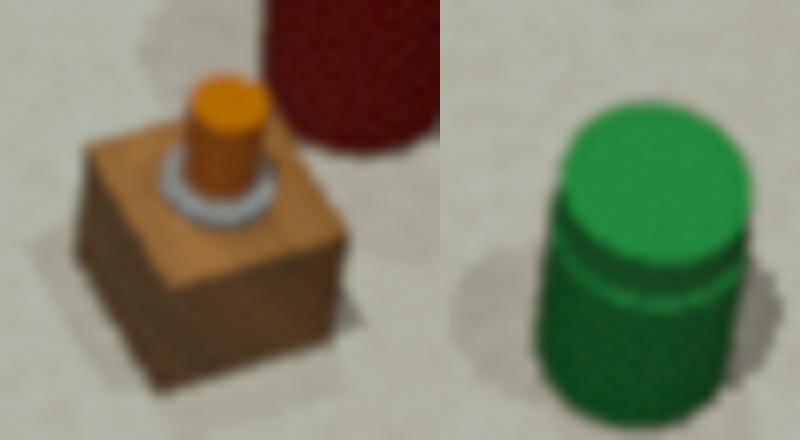

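```bash
cat >> h.py <<'E'
def goto(xyz,yawdeg,ahead=0.006):
    "tool down, y_tool (closing) heading yawdeg in world; xyz = point 'ahead' m past TCP. returns shift cm, turn deg"
    s=get_state(); Rc=R.from_rotvec(s['orientation']); a=np.radians(yawdeg)
    y=np.array([np.cos(a),np.sin(a),0]); z=np.array([0,0,-1.]); Rt=R.from_matrix(np.c_[np.cross(y,z),y,z])
    p=np.array(xyz,float)-ahead*z
    return np.round(Rc.inv().apply(p-s['position'])*100,2),np.round((Rc.inv()*Rt).as_rotvec(degrees=True),2)
E
python3 - <<'E'
from h import *
np.set_printoptions(precision=4,suppress=True)
print('pin',tri(('side',(298.1,393.9)),('top',(221.6,415.2))),onz('top',(221.6,415.2),.091),onz('side',(298.1,393.9),.091))
print('cup',onz('top',(192.5,396.5),.1),onz('side',(267,413),.1))
print('brush',onz('top',(295,482),.01),onz('top',(285,475),.01))
print(goto((.5247,-.377,.17),-40),goto((.5247,-.377,.048),-40))
E
```

```text
pin (array([ 0.6186, -0.2254,  0.089 ]), [np.float64(0.0005989240246431244), np.float64(0.0005989240246432365)]) [ 0.6176 -0.2248  0.091 ] [ 0.6181 -0.227   0.091 ]
cup [ 0.6997 -0.1701  0.1   ] [ 0.7083 -0.164   0.1   ]
brush [ 0.419 -0.435  0.01 ] [ 0.4479 -0.4153  0.01  ]
(array([37.16, -2.15,  8.03]), array([ -0.  ,  -0.  , -30.81])) (array([37.16, -2.15, 20.23]), array([ -0.  ,  -0.  , -30.81]))
```

>>> apply_moves:
  plan: [-1, 4, 0, 1, 0, 0, -4, -1, 8, 0, 2, 0, 0, -8, -1, 12, 0, 3, 0, 0, -12, -1, 16, 0, 4, 0, 0, -16, -1, 20, -1, 5, 0, 0, -20, -1, 24, -1.5, 6, 0, 0, -24, -1, 28, -2, 7, 0, 0, -28, -1, 32, -2.15, 8, 0, 0, -30.8, -1, 36, -2.15, 8, 0, 0, -30.8, -1, 37.16, -2.15, 8, 0, 0, -30.8, -1, 37.16, -2.15, 8, 0, 0, -30.8, -1, 37.16, -2.15, 8, 0, 0, -30.8]
  squeeze: 40

```text
clock: 2.3
position: [0.5232, -0.3784, 0.1762]
orientation: [2.848, 1.325, -0.003]
force: [-0.6, -0.3, 0.1]
opening: 1.0
finger_force: 0.0
```

Run:
```python
from h import *
np.set_printoptions(precision=4,suppress=True)
s=get_state();print(s['clock'],s['position'],s['qpos'],goto((.5247,-.377,.048),-40))
a=vision.grab_frame('side')[250:450,320:480,::-1];b=vision.grab_frame('top')[190:310,400:540,::-1]
o=np.zeros((600,800,3),np.uint8);a=cv2.resize(a,None,fx=2.5,fy=2.5);b=cv2.resize(b,None,fx=2.8,fy=2.8)
o[:a.shape[0],:400]=a;o[:b.shape[0],400:400+b.shape[1]]=b;cv2.imwrite('pics/pre.png',o)
```

```text
2.3 [ 0.5232 -0.3784  0.1762] [ 0.7232  0.567  -0.1989  1.3373  0.1143  1.249  -0.1814] (array([ 0.23,  0.03, 12.22]), array([-0.03,  0.13, -0.1 ]))
```

View pics/pre.png

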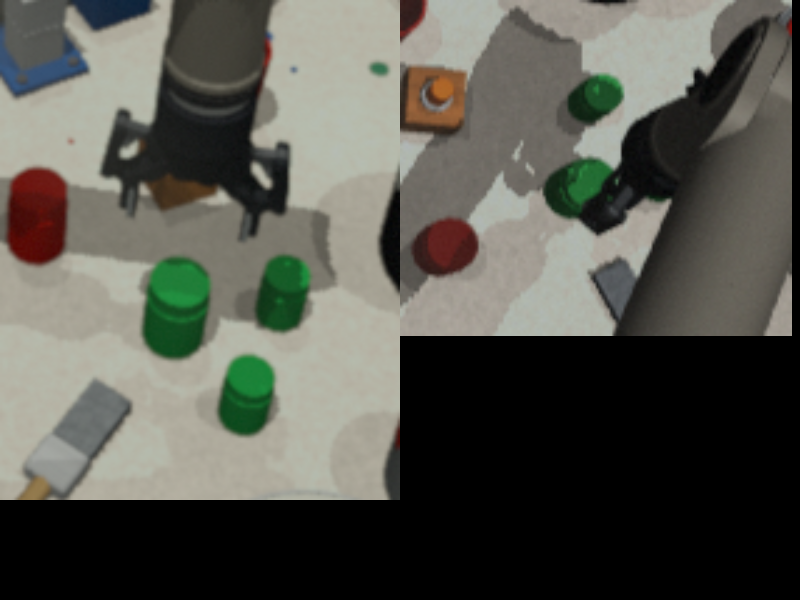

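The gripper is open above the large green jar (crop at side (180, 310)). The look-alikes and the brush are clear of the fingers. I'll go down on it.

>>> apply_moves:
  plan: [-1, 0.2, 0, 3, 0, 0, 0, -1, 0.2, 0, 6, 0, 0, 0, -1, 0.2, 0, 9, 0, 0, 0, -1, 0.2, 0, 11, 0, 0, 0, -1, 0.2, 0, 12.2, 0, 0, 0, -1, 0.2, 0, 12.2, 0, 0, 0, 1, 0.2, 0, 12.2, 0, 0, 0, 1, 0.2, 0, 12.2, 0, 0, 0, 1, 0.2, 0, 12.2, 0, 0, 0, 1, 0.2, 0, 12.2, 0, 0, 0, 1, 0.2, 0, 12.2, 0, 0, 0, 1, 0.2, 0, 12.2, 0, 0, 0]
  squeeze: 40

```text
clock: 3.6
position: [0.5272, -0.3766, 0.0566]
orientation: [2.844, 1.326, 0.003]
force: [-0.3, -1.1, 6.6]
opening: 0.644
finger_force: 43.3
```

>>> apply_moves:
  plan: [1, 0, 0, -1, 0, 0, 0, 1, 0, 0, -3, 0, 0, 0, 1, 0, 0, -6, 0, 0, 0, 1, 0, 0, -9, 0, 0, 0, 1, 0, 0, -12, 0, 0, 0, 1, 0, 0, -15, 0, 0, 0, 1, 0, 0, -15, 0, 0, 0]

```text
clock: 4.3
position: [0.5283, -0.3765, 0.2096]
orientation: [2.84, 1.324, 0.008]
force: [0.8, -0.1, -1.5]
opening: 0.641
finger_force: 43.2
```

Run:
```python
from h import *
np.set_printoptions(precision=4,suppress=True)
s=get_state();print(s['clock'],s['position'],s['force'],s['opening'],goto((.5627,.0634,.2),1.5))
im=vision.grab_frame('side');cv2.imwrite('pics/lift.png',im[...,::-1])
h=cv2.cvtColor(im,cv2.COLOR_RGB2HSV);m=cv2.inRange(h,(50,120,40),(80,255,255))
n,l,st,c=cv2.connectedComponentsWithStats(m)
for i in range(1,n):
  if st[i,4]>60: print(st[i].tolist(),c[i])
p=s['position'];print(proj('side',[[p[0],p[1],p[2]-.006-.048],[p[0],p[1],p[2]-.006+.032]]))
```

```text
4.3 [ 0.5283 -0.3765  0.2096] [ 0.8448 -0.1198 -1.5136] 0.6408524982848803 (array([ 35.91, -25.65,   0.16]), array([  0.55,   0.13, -41.5 ]))
[338, 110, 49, 25, 927] [362.0183 122.438 ]
[384, 309, 29, 41, 960] [397.3521 329.0448]
[423, 353, 21, 29, 464] [432.7759 366.8017]
[408, 393, 21, 30, 509] [418.2122 407.5344]
[[396.0772 339.7171]
 [400.178  314.0948]]
```

>>> apply_moves:
  plan: [1, 3, -2.1, 0, 0, 0, -3.5, 1, 6, -4.3, 0, 0, 0, -7, 1, 9, -6.4, 0, 0, 0, -10.5, 1, 12, -8.6, 0, 0, 0, -14, 1, 15, -10.7, 0, 0, 0, -17.5, 1, 18, -12.9, 0, 0, 0, -21, 1, 21, -15, 0, 0.3, 0, -25, 1, 24, -17.1, 0, 0.5, 0, -29, 1, 28, -20, 0, 0.5, 0, -33, 1, 32, -22.9, 0, 0.5, 0, -37, 1, 35.9, -25.65, 0, 0.5, 0.1, -41.5, 1, 35.9, -25.65, 0, 0.5, 0.1, -41.5]

```text
clock: 5.55
position: [0.5574, 0.0764, 0.2026]
orientation: [-2.161, -2.255, -0.002]
force: [-1.0, 0.8, -2.2]
opening: 0.64
finger_force: 43.3
```

Run:
```python
from h import *
np.set_printoptions(precision=4,suppress=True)
s=get_state();print(s['clock'],s['position'],s['force'],s['opening'],goto((.5627,.0634,.088),1.5,0))
b=vision.grab_frame('top')[180:280,220:380,::-1];a=vision.grab_frame('side')[120:300,240:380,::-1]
a=cv2.resize(a,None,fx=3,fy=3);b=cv2.resize(b,None,fx=2.3,fy=2.3)
o=np.zeros((600,800,3),np.uint8);o[:a.shape[0],:420]=a;o[:b.shape[0],420:420+b.shape[1]]=b;cv2.imwrite('pics/over.png',o)
```

```text
5.55 [0.5574 0.0764 0.2026] [-0.9932  0.8141 -2.1645] 0.6396119645860161 (array([-1.48,  0.61, 11.43]), array([-0.66, -0.8 ,  0.95]))
```

View pics/over.png

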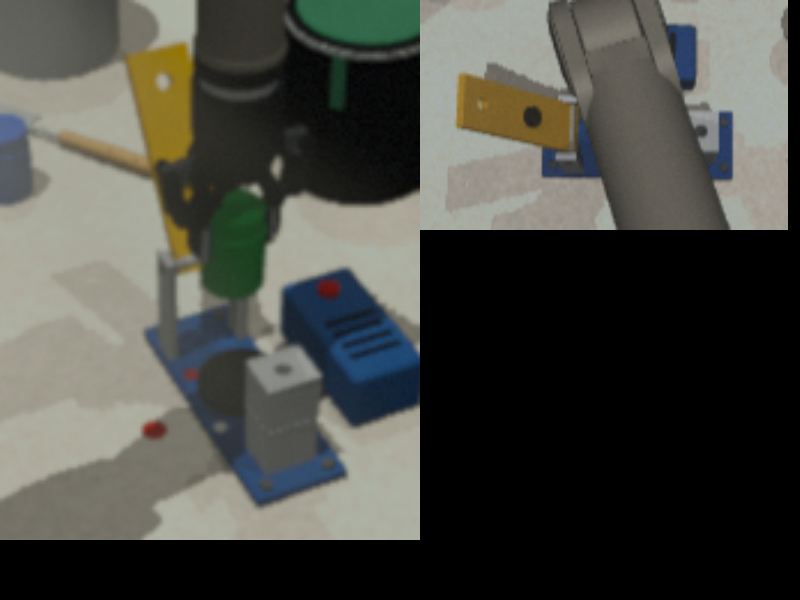

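The jar hangs over the platform in the gripper, upright (side crop (235, 245)). The yellow plate is still open. The arm is still settling, so I'll wait and re-measure.

>>> apply_moves:
  plan: [1, 0, 0, 0, 0, 0, 0, 1, 0, 0, 0, 0, 0, 0, 1, 0, 0, 0, 0, 0, 0]

```text
clock: 5.95
position: [0.5602, 0.0625, 0.2038]
orientation: [-2.19, -2.241, 0.005]
force: [0.2, 0.3, -3.2]
opening: 0.64
finger_force: 43.3
```

Run:
```python
from h import *
np.set_printoptions(precision=4,suppress=True)
s=get_state();print(s['position'],s['joint_vel'],goto((.5627,.0634,.088),1.5,0))
```

```text
[0.5602 0.0625 0.2038] [-0.004  -0.0049 -0.0113 -0.0065 -0.002  -0.0005 -0.0018] (array([ 0.04,  0.35, 11.58]), array([-0.48, -0.22, -0.19]))
```

>>> apply_moves:
  plan: [1, 0.1, 0.3, 3, -0.4, -0.2, -0.2, 1, 0.15, 0.3, 6, -0.4, -0.2, -0.2, 1, 0.15, 0.3, 8.5, -0.4, -0.2, -0.2, 1, 0.15, 0.3, 10, -0.4, -0.2, -0.2, 1, 0.15, 0.3, 10.8, -0.4, -0.2, -0.2, 1, 0.15, 0.3, 11.2, -0.4, -0.2, -0.2, 1, 0.15, 0.3, 11.2, -0.4, -0.2, -0.2, 1, 0.15, 0.3, 11.2, -0.4, -0.2, -0.2]

```text
clock: 6.75
position: [0.5633, 0.0665, 0.0933]
orientation: [2.189, 2.253, 0.003]
force: [0.7, 0.4, -3.0]
opening: 0.644
finger_force: 43.3
```

Run:
```python
from h import *
np.set_printoptions(precision=4,suppress=True)
s=get_state();print(s['position'],s['force'],goto((.5627,.0634,.0866),1.5,0))
```

```text
[0.5633 0.0665 0.0933] [ 0.7128  0.3563 -3.0398] (array([-0.31, -0.07,  0.67]), array([ 0.1 , -0.08,  0.17]))
```

>>> apply_moves:
  plan: [1, -0.15, 0, 0.2, 0, 0, 0, 1, -0.15, 0, 0.4, 0, 0, 0, 1, -0.15, 0, 0.6, 0, 0, 0, 1, -0.15, 0, 0.7, 0, 0, 0, 1, -0.15, 0, 0.7, 0, 0, 0]

```text
clock: 7.25
position: [0.5627, 0.0649, 0.0865]
orientation: [-2.188, -2.254, -0.001]
force: [-2.3, -0.3, 5.6]
opening: 0.642
finger_force: 44.0
```

>>> apply_moves:
  plan: [0.4, -0.15, 0, 0.6, 0, 0, 0, -0.2, -0.15, 0, 0.6, 0, 0, 0, -0.9, -0.15, 0, 0.6, 0, 0, 0, -0.9, -0.15, 0, 0.6, 0, 0, 0, -0.9, -0.15, 0, 0.6, 0, 0, 0, -0.9, -0.15, 0, -1, 0, 0, 0, -0.9, -0.15, 0, -3, 0, 0, 0, -0.9, -0.15, 0, -6, 0, 0, 0, -0.9, -0.15, 0, -10, 0, 0, 0, -0.9, -0.15, 0, -14, 0, 0, 0, -0.9, -0.15, 0, -18, 0, 0, 0, -0.9, -0.15, 0, -18, 0, 0, 0]

```text
clock: 8.45
position: [0.566, 0.0644, 0.2718]
orientation: [2.184, 2.249, 0.017]
force: [1.4, -0.2, 0.3]
opening: 0.95
finger_force: 0.0
```

Run:
```python
from h import *
np.set_printoptions(precision=4,suppress=True)
s=get_state();print(s['position'],s['force'],s['opening'])
im=vision.grab_frame('side');h=cv2.cvtColor(im,cv2.COLOR_RGB2HSV);m=cv2.inRange(h,(50,120,40),(80,255,255))
n,l,st,c=cv2.connectedComponentsWithStats(m)
for i in range(1,n):
  if st[i,4]>60: print(st[i].tolist(),c[i])
cv2.imwrite('pics/placed.png',cv2.resize(im[110:300,240:400,::-1],None,fx=3,fy=3))
# predicted silhouette of jar at platform centre
a=np.linspace(0,6.28,40);P=[(.5627+r*np.cos(t),.0634+r*np.sin(t),z) for z,r in((.03,.028),(.091,.028),(.11,.0265)) for t in a]
q=proj('side',P);print(q.min(0),q.max(0))
print(goto((.557,.300,.25),1.5,.025))
```

```text
[0.566  0.0644 0.2718] [ 1.3972 -0.1581  0.2969] 0.9497016809526223
[338, 110, 49, 25, 937] [362.08   122.4173]
[351, 140, 4, 16, 61] [352.4262 147.1967]
[316, 219, 13, 12, 107] [322.4673 224.5514]
[423, 353, 21, 29, 458] [432.8057 366.8428]
[408, 392, 21, 32, 515] [418.235  407.4291]
[309.6505 218.3164] [330.76   254.1676]
(array([23.63, -0.05, -0.6 ]), array([ 0.4 , -0.11,  0.18]))
```

View pics/placed.png

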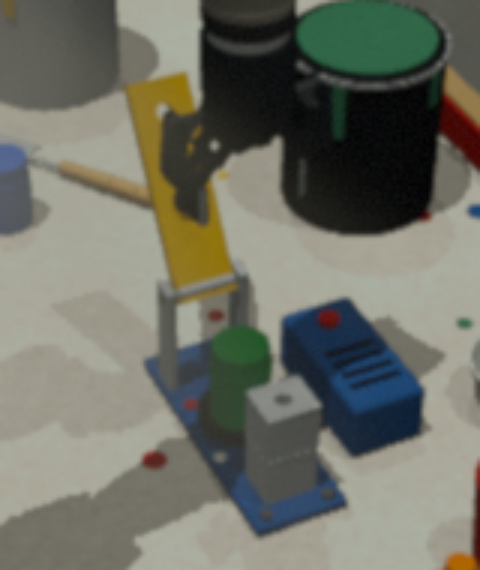

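The jar stands upright in the dish, with its cap centre at about side (226, 320), as predicted. The yellow plate is still open. Next I'll go over and behind the plate with the fingers shut.

>>> apply_moves:
  plan: [1, 0, 0, -3, 0, 0, 0, 1, 0, 0, -6, 0, 0, 0, 1, 0, 0, -9, 0, 0, 0, 1, 4, 0, -10, 0, 0, 0, 1, 8, 0, -10, 0, 0, 0, 1, 12, 0, -10, 0, 0, 0, 1, 16, 0, -10, 0, 0, 0, 1, 20, 0, -10, 0, 0, 0, 1, 23.6, 0, -10, 0, 0, 0, 1, 23.6, 0, -10, 0, 0, 0, 1, 23.6, 0, -10, 0, 0, 0]

```text
clock: 9.6
position: [0.555, 0.2998, 0.3632]
orientation: [-2.184, -2.255, 0.005]
force: [-0.0, -0.4, -0.6]
opening: 0.002
finger_force: 0.0
```

Run:
```python
from h import *
np.set_printoptions(precision=4,suppress=True)
s=get_state();print(s['position'],s['force'],s['opening'],goto((.557,.285,.25),1.5,.025))
```

```text
[0.555  0.2998 0.3632] [-0.0474 -0.3884 -0.6209] 0.002117381147826022 (array([-1.48,  0.19,  8.82]), array([-0.21,  0.05,  0.34]))
```

>>> apply_moves:
  plan: [1, 0, 0.2, 3, 0, 0, 0, 1, 0, 0.2, 6, 0, 0, 0, 1, 0, 0.2, 8.8, 0, 0, 0, 1, -2, 0.2, 8.8, 0, 0, 0, 1, -3.5, 0.2, 8.8, 0, 0, 0, 1, -5, 0.2, 8.8, 0, 0, 0, 1, -6.5, 0.2, 8.8, 0, 0, 0, 1, -8, 0.2, 8.8, 0, 0, 0, 1, -9.5, 0.2, 8.8, 0, 0, 0, 1, -11, 0.2, 8.8, 0, 0, 0, 1, -12.5, 0.2, 8.8, 0, 0, 0, 1, -14, 0.2, 8.8, 0, 0, 0]

```text
clock: 10.8
position: [0.5645, 0.1644, 0.2895]
orientation: [2.179, 2.254, 0.033]
force: [-4.5, 1.8, 33.0]
opening: 0.001
finger_force: 0.0
```

Run:
```python
from h import *
np.set_printoptions(precision=4,suppress=True)
s=get_state();print(s['position'],s['force'])
print({n:[(np.round(d['location'],1).tolist(),round(d['confidence'],2)) for d in (vision.grab_frame(n),vision.search_frame(n,'top_tip'))[1]] for n in('side','top')})
```

```text
[0.5645 0.1644 0.2895] [-4.4535  1.7689 33.0005]
{'side': [([175.8, 309.1], 0.91)], 'top': []}
```

Run:
```python
from h import *
s=get_state();print(s['position'],s['force'])
a=cv2.resize(vision.grab_frame('side')[90:270,240:370,::-1],None,fx=3.2,fy=3.2);b=cv2.resize(vision.grab_frame('top')[170:280,220:370,::-1],None,fx=2.5,fy=2.5)
o=np.zeros((600,800,3),np.uint8);o[:a.shape[0],:a.shape[1]]=a;o[:b.shape[0],420:420+b.shape[1]]=b;cv2.imwrite('pics/push.png',o)
```

```text
[0.56506893 0.15761423 0.28222634] [0.48170919 0.07464332 1.26007557]
```

View pics/push.png

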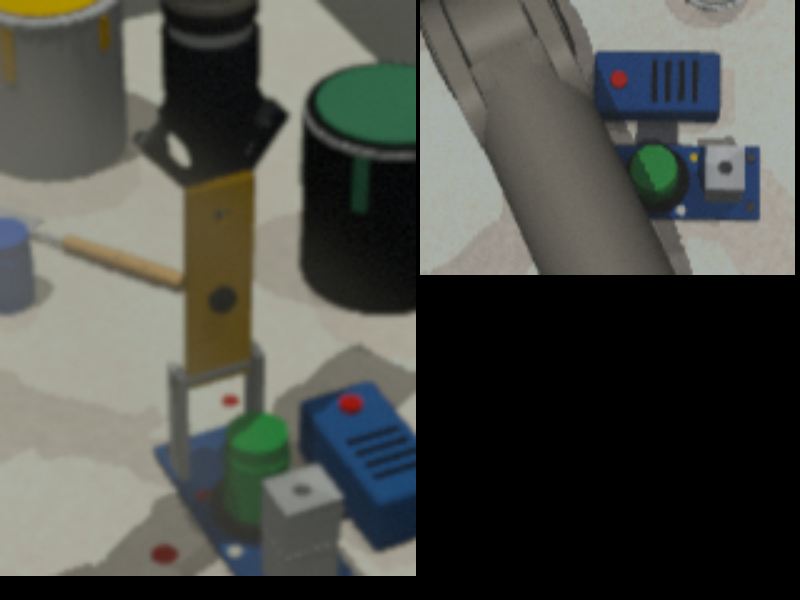

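The side crop shows the plate nearly vertical, its end at (180, 220) just touching the gripper's knuckles. The force is back to about 1 N. I'll raise the fingers 2 cm, push on, then follow the plate down.

>>> apply_moves:
  plan: [1, 0, 0, -2, 0, 0, 0, 1, -1, 0, -2.2, 0, 0, 0, 1, -2, 0, -2.2, 0, 0, 0, 1, -3, 0, -2.2, 0, 0, 0, 1, -4, 0, -2.2, 0, 0, 0, 1, -5, 0, -1.8, 0, 0, 0, 1, -6, 0, -1, 0, 0, 0, 1, -7, 0, 0, 0, 0, 0, 1, -8, 0, 1, 0, 0, 0, 1, -9, 0, 2, 0, 0, 0]

```text
clock: 12.1
position: [0.5641, 0.0682, 0.2559]
orientation: [-2.188, -2.253, 0.001]
force: [-0.2, -0.8, 0.2]
opening: -0.001
finger_force: 0.1
```

Run:
```python
from h import *
np.set_printoptions(precision=4,suppress=True)
s=get_state();print(s['position'],s['force'])
for n in('side','top'):
    vision.grab_frame(n);print([[(np.round(d['location'],1).tolist(),round(d['confidence'],2)) for d in vision.search_frame(n,q)] for q in('top_tip','top_hole')])
for th in(1.2,.9,.8,.7,.06):
    P=[.5606+.026*.19*np.cos(th),.1434-.19*np.cos(th),.117+.19*np.sin(th)];print(th,proj('side',P),proj('top',P))
```

```text
[0.5641 0.0682 0.2559] [-0.1993 -0.7646  0.2205]
[[([191.6, 318.9], 0.9)], [([194.9, 319.1], 0.67), ([304.4, 395.2], 0.17)]]
[[([237.1, 285.9], 0.75)], [([237.7, 285.3], 0.83)]]
1.2 [[319.2163 164.5524]] [[306.8006 223.147 ]]
0.9 [[328.1857 184.883 ]] [[327.1688 225.5006]]
0.8 [[330.7718 192.2921]] [[332.8722 226.5112]]
0.7 [[333.0927 199.8521]] [[337.9237 227.6079]]
0.06 [[340.0862 245.0547]] [[353.092  235.5493]]
```

>>> apply_moves:
  plan: [1, -1, 0, 0.5, 0, 0, 0, 1, -2, 0, 1, 0, 0, 0, 1, -3, 0, 1.5, 0, 0, 0, 1, -4, 0, 2, 0, 0, 0, 1, -4, 0, 2, 0, 0, 0, 1, -4, 0, 2, 0, 0, 0, 1, -4, 0, 2, 0, 0, 0, 1, -4, 0, 2, 0, 0, 0, 1, -4, 0, 2, 0, 0, 0]

```text
clock: 13.3
position: [0.5657, 0.03, 0.2375]
orientation: [-2.187, -2.254, -0.002]
force: [-0.3, -0.5, 0.6]
opening: 0.001
finger_force: 0.0
```

Run:
```python
from h import *
np.set_printoptions(precision=4,suppress=True)
s=get_state();print(s['position'],s['force'])
a=cv2.resize(vision.grab_frame('side')[90:320,240:420,::-1],None,fx=2.5,fy=2.5);b=cv2.resize(vision.grab_frame('top')[170:280,220:370,::-1],None,fx=2.2,fy=2.2)
o=np.zeros((600,800,3),np.uint8);o[:a.shape[0],:a.shape[1]]=a;o[:b.shape[0],460:460+b.shape[1]]=b;cv2.imwrite('pics/push2.png',o)
```

```text
[0.5657 0.03   0.2375] [-0.2755 -0.5244  0.62  ]
```

View pics/push2.png

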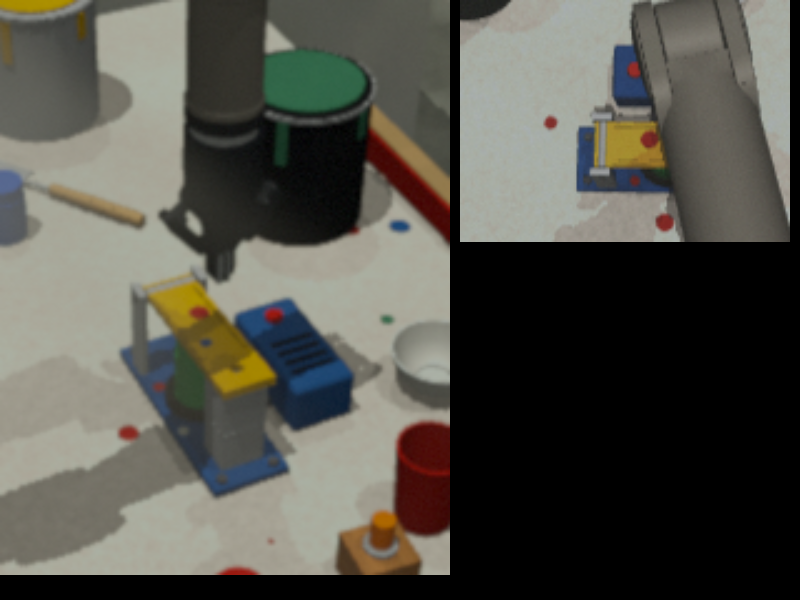

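The side crop shows the plate down on the jar (its hole at about side (237, 334)). The pin stands in its block at (300, 393). My picture views are used up, so from here I'll work from numbers. Next is the pin.

Run:
```python
from h import *
np.set_printoptions(precision=4,suppress=True)
print('hole',onz('side',(236.8,334.4),.131),goto((.618,-.2255,.18),-20,0))
```

```text
hole [ 0.5648 -0.0154  0.131 ] (array([-25.68,   4.47,   5.71]), array([-0.02, -0.07, 21.73]))
```

>>> apply_moves:
  plan: [1, -3, 0.5, 0, 0, 0, 2, 0.5, -6, 1, 0, 0, 0, 5, -0.1, -9, 1.5, 1, 0, 0, 8, -0.1, -12, 2, 2, 0, 0, 11, -0.1, -15, 2.5, 3, 0, 0, 14, -0.1, -18, 3, 4, 0, 0, 17, -0.1, -21, 3.6, 5, 0, 0, 20, -0.1, -24, 4.2, 5.7, 0, 0, 21.7, -0.1, -25.7, 4.5, 5.7, 0, 0, 21.7, -0.1, -25.7, 4.5, 5.7, 0, 0, 21.7, -0.1, -25.7, 4.5, 5.7, 0, 0, 21.7, -0.1, -25.7, 4.5, 5.7, 0, 0, 21.7]

```text
clock: 14.6
position: [0.6185, -0.2239, 0.18]
orientation: [-2.57, -1.803, -0.003]
force: [0.1, 0.4, 0.1]
opening: 0.551
finger_force: 0.0
```

Run:
```python
from h import *
np.set_printoptions(precision=4,suppress=True)
s=get_state();print(s['position'],s['opening'],s['joint_vel'],goto((.618,-.2255,.0855),-20,0))
```

```text
[ 0.6185 -0.2239  0.18  ] 0.5511396117985539 [-0.0089 -0.0101 -0.0057  0.0037  0.0027 -0.001   0.0026] (array([-0.19,  0.02,  9.45]), array([-0.06, -0.16,  0.11]))
```

>>> apply_moves:
  plan: [-0.1, -0.2, 0, 2.5, 0, 0, 0, -0.1, -0.2, 0, 5, 0, 0, 0, -0.1, -0.2, 0, 7.5, 0, 0, 0, -0.1, -0.2, 0, 9, 0, 0, 0, -0.1, -0.2, 0, 9.4, 0, 0, 0, -0.1, -0.2, 0, 9.4, 0, 0, 0, -0.1, -0.2, 0, 9.4, 0, 0, 0, 1, -0.2, 0, 9.4, 0, 0, 0, 1, -0.2, 0, 9.4, 0, 0, 0, 1, -0.2, 0, 9.4, 0, 0, 0, 1, -0.2, 0, 9.4, 0, 0, 0, 1, -0.2, 0, 9.4, 0, 0, 0]
  squeeze: 50

```text
clock: 15.8
position: [0.6184, -0.2282, 0.0875]
orientation: [2.573, 1.801, 0.003]
force: [-0.1, -0.2, 5.8]
opening: 0.262
finger_force: 49.2
```

>>> apply_moves:
  plan: [1, 0, 0, 0, 0, 0, 0, 1, 0, 0, 0, 0, 0, 0, 1, 0, 0, -0.1, 0, 0, 0]

```text
clock: 16.1
position: [0.6181, -0.2282, 0.0876]
orientation: [2.573, 1.801, 0.002]
force: [1.4, 0.0, 0.1]
opening: 0.261
finger_force: 49.0
```

>>> apply_moves:
  plan: [1, 0, 0, -2, 0, 0, 0, 1, 0, 0, -4, 0, 0, 0, 1, 0, 0, -7, 0, 0, 0, 1, 0, 0, -10, 0, 0, 0, 1, 0, 0, -12.5, 0, 0, 0, 1, 0, 0, -12.5, 0, 0, 0, 1, 0, 0, -12.5, 0, 0, 0, 1, 0, 0, -12.5, 0, 0, 0]

```text
clock: 16.9
position: [0.6161, -0.2278, 0.2094]
orientation: [-2.57, -1.799, 0.004]
force: [0.5, 0.7, -1.5]
opening: 0.265
finger_force: 50.0
```

Run:
```python
from h import *
np.set_printoptions(precision=4,suppress=True)
s=get_state();print(s['position'],s['force'],s['opening'],goto((.5649,-.0164,.238),-2,0))
im={n:vision.grab_frame(n) for n in('side','top')}
for n in im: 
    print(n,[(np.round(d['location'],1).tolist(),round(d['confidence'],2)) for q in('pin','pin_tip','top_hole','top_tip') for d in vision.search_frame(n,q)])
p=s['position'];print(proj('side',[p-[0,0,.084],p-[0,0,.036],p-[0,0,.031]]))
cv2.imwrite('pics/x.png',im['side'][:,:,::-1])
```

```text
[ 0.6161 -0.2278  0.2094] [ 0.5176  0.655  -1.4966] 0.2649336690132991 (array([ 18.12, -12.06,  -2.78]), array([ -0.3 ,  -0.08, -18.01]))
side [([268.3, 398.6], 0.52), ([268.3, 395.0], 0.82), ([336.5, 333.7], 0.74), ([223.5, 322.2], 0.92), ([434.5, 346.2], 0.67)]
top [([214.1, 417.1], 0.54), ([234.8, 314.0], 0.75), ([235.9, 316.9], 0.87)]
[[394.7609 288.5275]
 [396.8697 273.886 ]
 [397.0954 272.3192]]
```

>>> apply_moves:
  plan: [1, 0, 0, -1.5, 0, 0, 0, 1, 2, -1.3, -2.8, 0, 0, -2, 1, 4, -2.7, -2.8, 0, 0, -4, 1, 6.5, -4.3, -2.8, 0, 0, -6.5, 1, 9, -6, -2.8, 0, 0, -9, 1, 11.5, -7.7, -2.8, 0, 0, -11.5, 1, 14, -9.3, -2.8, 0, 0, -14, 1, 16, -10.7, -2.8, 0, 0, -16, 1, 17.5, -11.6, -2.8, 0, 0, -17.5, 1, 18.1, -12.1, -2.8, 0, 0, -18, 1, 18.1, -12.1, -2.8, -0.2, 0, -18, 1, 18.1, -12.1, -2.8, -0.2, 0, -18]

```text
clock: 18.6
position: [0.5659, -0.0184, 0.2401]
orientation: [2.261, 2.177, 0.002]
force: [0.3, 0.2, -0.4]
opening: 0.265
finger_force: 49.9
```

>>> apply_moves:
  plan: [1, 0, 0, 0, 0, 0, 0, 1, 0, 0, 0, 0, 0, 0, 1, 0, 0, 0, 0, 0, 0]

```text
clock: 18.9
position: [0.5658, -0.0175, 0.24]
orientation: [2.261, 2.179, 0.003]
force: [0.4, -0.9, -0.9]
opening: 0.263
finger_force: 49.9
```

Run:
```python
from h import *
np.set_printoptions(precision=4,suppress=True)
s=get_state();print(s['position'],s['orientation'],s['force'],goto((.5649,-.0164,.228),-2,0))
im={n:vision.grab_frame(n) for n in('side','top')}
for n in im: 
    print(n,[(q,np.round(d['location'],1).tolist(),round(d['confidence'],2)) for q in('pin','pin_tip','top_hole') for d in vision.search_frame(n,q)])
p=s['position'];print('foot,col bottom',proj('side',[p-[0,0,.084],p-[0,0,.036]]).tolist(),'hole',proj('side',[.5649,-.0164,.131]).tolist())
# grey-level print of shank region
q=proj('side',p-[0,0,.060])[0].astype(int);I=im['side']
for r in range(q[1]-14,q[1]+24,2): print(r,q[0]-14,' '.join('%02x%02x%02x'%tuple(v) for v in I[r,q[0]-14:q[0]+15]))
```

```text
[ 0.5658 -0.0175  0.24  ] [2.2606 2.1791 0.0034] [ 0.3922 -0.9426 -0.8856] (array([ 0.11, -0.1 ,  1.2 ]), array([ 0.16, -0.02, -0.1 ]))
side [('pin_tip', [210.3, 335.1], 0.78), ('pin_tip', [436.7, 344.8], 0.53), ('top_hole', [222.6, 324.2], 0.86)]
top [('pin_tip', [253.3, 146.6], 0.61), ('top_hole', [234.3, 306.7], 0.73), ('top_hole', [227.6, 305.3], 0.7)]
foot,col bottom [[335.4440662872241, 229.7071569068359], [336.0416751410878, 214.81161486312342]] hole [[334.6103574351988, 237.0372512905589]]
208 321 9d8100 a78e2e ab9c69 a9a38a 989787 65645a 2c2d28 1b1c18 1d1d1c 252524 343733 3a3d3a 36332f 472c1e 562d0f 5a2f0d 5b3011 5e3413 582f0f 452816 271b13 22221f 343432 41433f 575a52 838478 a4a497 aaab9d abab9e
210 321 a08300 987c00 a08309 a99033 a8965d 8a8160 5b5849 2e2d28 1a1b16 232422 383a35 3c3f3c 3a332e 502f1a 5b3314 5b300b 5b300b 5a2f0d 572e10 432711 291e19 22221e 343635 63665e 989a8e a2a599 a0a399 979b93 7f8585
212 321 9f7312 9c7709 937500 937700 a38613 ab934b a09371 716c59 393730 292c29 393c38 3e3f3c 3c332e 512e1a 5a2f0c 5b2e09 5a2f0b 5b300d 5a381c 4b3b31 403f3d 42494f 4c5a69 4a5d73
[... 2711 characters left out ...]
5c11 725c05 755e0c 755f0c 755d05 755e05 7a6100 836b06 756119 514627
240 321 39442e 4c452b 564825 63501f 715c1f 766020 77601d 745e18 766019 755e1a 725c19 6c5517 685417 685417 685414 695419 675214 675315 685216 675411 6a5611 725a0e 826907 886f00 8e7400 9d8300 a38900 a08600 8b740b
242 321 374632 424539 484435 4f442a 5d4d24 6e5920 755f1d 765f1b 77601e 745e1d 6c561b 69551d 685318 675316 675217 675315 6e5815 7a610f 7c630d 7d6410 8f7206 907306 8a6e09 836a05 755e0a 6a5509 665110 624e0e 5c4a12
244 321 384532 42473f 464641 48463e 4c4531 534623 61501f 705b20 755f1d 745d1b 6c571b 6e591c 765e16 745d15 715a1d 6b5619 775e14 806611 755d13 6a5415 635013 5d4c16 594918 5b4b1e 594b25 514625 443c26 383327 302d2a
```

Run:
```python
from h import *
np.set_printoptions(precision=4,suppress=True)
for P in ([.5649,-.0164,.156],[.5649,-.0164,.180],[.5749,-.0164,.156],[.5649,-.0064,.156],[.5649,-.0164,.131]): print(P,proj('side',P))
s=get_state();p=s['position'];Rm=R.from_rotvec(s['orientation']).as_matrix();print(p,Rm)
P=p+Rm[:,2]*.060; print('mid shank along axis',P,proj('side',P))
```

```text
[0.5649, -0.0164, 0.156] [[334.9049 229.5401]]
[0.5649, -0.0164, 0.18] [[335.1941 222.177 ]]
[0.5749, -0.0164, 0.156] [[338.5093 228.4611]]
[0.5649, -0.0064, 0.156] [[333.1455 227.1421]]
[0.5649, -0.0164, 0.131] [[334.6104 237.0373]]
[ 0.5657 -0.0166  0.2402] [[ 0.035   0.9994  0.0031]
 [ 0.9994 -0.035   0.0004]
 [ 0.0005  0.0031 -1.    ]]
mid shank along axis [ 0.5659 -0.0165  0.1802] [[335.5844 222.032 ]]
```

>>> apply_moves:
  plan: [1, -0.2, -0.1, 0.5, 0, 0, 0, 1, -0.2, -0.1, 1, 0, 0, 0, 1, -0.2, -0.1, 1.5, 0, 0, 0, 1, -0.2, -0.1, 1.9, 0, 0, 0, 1, -0.2, -0.1, 2.3, 0, 0, 0, 1, -0.2, -0.1, 2.7, 0, 0, 0, 1, -0.2, -0.1, 3, 0, 0, 0, 1, -0.2, -0.1, 3, 0, 0, 0]

```text
clock: 20.1
position: [0.5644, -0.0186, 0.2096]
orientation: [2.259, 2.181, 0.003]
force: [-0.2, -0.3, -0.3]
opening: 0.261
finger_force: 49.9
```

The foot is about 5 mm below the plate's upper face with no contact force, so it's in the plate hole.

>>> apply_moves:
  plan: [1, 0, 0, 0.4, 0, 0, 0, 1, 0, 0, 0.8, 0, 0, 0, 1, 0, 0, 1.2, 0, 0, 0, 1, 0, 0, 1.6, 0, 0, 0, 1, 0, 0, 2, 0, 0, 0, 1, 0, 0, 2, 0, 0, 0]

```text
clock: 20.7
position: [0.5643, -0.0186, 0.1893]
orientation: [2.26, 2.182, 0.002]
force: [0.1, -0.1, -0.6]
opening: 0.26
finger_force: 49.9
```

>>> apply_moves:
  plan: [1, 0, 0, 0.5, 0, 0, 0, 1, 0, 0, 1, 0, 0, 0, 1, 0, 0, 1.5, 0, 0, 0, 1, 0, 0, 2, 0, 0, 0, 1, 0, 0, 2.3, 0, 0, 0, 1, 0, 0, 2.6, 0, 0, 0, 1, 0, 0, 2.9, 0, 0, 0, 1, 0, 0, 2.9, 0, 0, 0]

```text
clock: 21.5
position: [0.5648, -0.0188, 0.1612]
orientation: [2.259, 2.18, 0.003]
force: [-1.1, -1.7, 2.7]
opening: 0.262
finger_force: 50.3
```

Contact has begun, so I'll press on in small steps.

>>> apply_moves:
  plan: [1, 0, 0, 0.2, 0, 0, 0, 1, 0, 0, 0.4, 0, 0, 0, 1, 0, 0, 0.6, 0, 0, 0, 1, 0, 0, 0.6, 0, 0, 0, 1, 0, 0, 0.6, 0, 0, 0]

```text
clock: 22.0
position: [0.5651, -0.019, 0.1574]
orientation: [2.258, 2.179, 0.004]
force: [-5.2, -0.9, 12.4]
opening: 0.267
finger_force: 51.5
```

>>> apply_moves:
  plan: [1, 0, 0, 0.2, 0, 0, 0, 1, 0, 0, 0.4, 0, 0, 0, 1, 0, 0, 0.4, 0, 0, 0, 1, 0, 0, 0.4, 0, 0, 0]

```text
clock: 22.4
position: [0.5652, -0.019, 0.1572]
orientation: [2.257, 2.178, 0.004]
force: [-12.3, -3.7, 28.8]
opening: 0.264
finger_force: 53.3
```

Run:
```python
from h import *
np.set_printoptions(precision=4,suppress=True)
s=get_state();print(s['position'],s['force'],s['finger_force'])
im={n:vision.grab_frame(n) for n in('side','top')};I=im['side']
print('tip', [(np.round(d['location'],1).tolist(),round(d['confidence'],2)) for d in vision.search_frame('side','top_tip')])
# plate free-end upper edge corners for shut / rest
for th in(0,.02,.06):
    u=np.array([.026*np.cos(th),-np.cos(th),np.sin(th)]);nrm=np.array([-.026*np.sin(th),np.sin(th),np.cos(th)])
    H=np.array([.5606,.1434,.117]);ax=np.array([1,.026,0])
    print(th,proj('side',[H+.19*u+.005*nrm+k*.02*ax for k in(-1,1)]).tolist(),proj('side',[H+.19*u-.005*nrm+k*.02*ax for k in(-1,1)]).tolist())
for c in(332,346): print(c,[(r,'%02x%02x%02x'%tuple(I[r,c])) for r in range(234,258)])
```

```text
[ 0.5652 -0.019   0.1572] [-12.3091  -3.6548  28.7683] 53.25528144836426
tip [([227.2, 316.1], 0.82)]
0 [[332.9306953183221, 249.40349602965188], [347.1221596958874, 244.67474988615405]] [[332.8209086392075, 252.33924525629493], [346.9481281234483, 247.60542591717368]]
0.02 [[332.9469912511617, 248.2468952250714], [347.1623520659386, 243.5207675085099]] [[332.8739959890859, 251.242034308634], [347.0258594335181, 246.5098338603441]]
0.06 [[332.9370964940443, 245.86900675058], [347.19931401419336, 241.149259333102]] [[332.93835005975205, 248.9792377096174], [347.13866790537094, 244.25141349447125]]
332 [(234, '403e3a'), (235, '403e39'), (236, '423f3b'), (237, '3f3d38'), (238, '3c3833'), (239, '3f3b35'), (240, '484540'), (241, '50524d'), (242, '50524c'), (243, '554e38'), (244, '685725'), (245, '6c571b'), (246, '6c571c'), (247, '6c571c'), (248, '6b571e'), (249, '64521f'), (250, '5a4920'), (251, '564926'), (252, '504937'), (253, '484842'), (254, '474744'), (255, '464843'), (256, '484944'), (257, '474743')]
346 [(234, '17293f'), (235, '1b2a3f'), (236, '242e3d'), (237, '393838'), (238, '594b2d'), (239, '6e581a'), (240, '725c11'), (241, '6e560b'), (242, '6d550c'), (243, '6b5508'), (244, '6c5611'), (245, '67520d'), (246, '5f4c14'), (247, '554725'), (248, '484438'), (249, '41423f'), (250, '3f413d'), (251, '3e3e3b'), (252, '424440'), (253, '4b4b46'), (254, '54534d'), (255, '55554f'), (256, '575750'), (257, '5b5a53')]
```

The plate's end edges lie at side rows about 249 and 252, as predicted for fully shut, and the pin is at a hard stop. I'll ease the push a little and let it settle.

>>> apply_moves:
  plan: [1, 0, 0, -0.15, 0, 0, 0, 1, 0, 0, -0.15, 0, 0, 0, 1, 0, 0, -0.15, 0, 0, 0, 1, 0, 0, -0.15, 0, 0, 0, 1, 0, 0, -0.15, 0, 0, 0]

```text
clock: 23.05
position: [0.5652, -0.019, 0.1573]
orientation: [2.257, 2.178, 0.004]
force: [-9.8, -2.5, 22.4]
opening: 0.265
finger_force: 52.4
```

```bash
python3 -c "
from plant import robot
print(robot.job_done())"
```

```text
the job is handed in; nothing more can be done
None
```

I handed the job in at 23 s, and no verdict came back. The green jar is on the platform and the pin is pressed down to a hard stop with about 22 N. The last side picture shows the top half fully shut, and the gripper is still holding the pin.

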